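# Shut and padlock the stock drawer

### The arm

A 6-joint arm with a two-finger parallel gripper is mounted at the origin on the work surface. World frame = base frame: x ahead of the robot, y to its left, z up, the work surface at z = 0. Lengths are in m, angles in rad, forces in N, time in s.
With the tool pointing down it reaches from about 0.325 to 0.775 m from the base axis. Payload 5.5 kg.
Tool frame: the origin (TCP) lies between the finger pads; the fingertips stand 22 mm ahead of it and the grasp point (between the pads) lies 3 mm ahead of it (arm.nose_length is the distance from the TCP to the fingertips, in m); x points along the fingers, y is the direction in which the jaws open and shut, and the axes are right-handed (so a half turn about x gives the same grasp; the last joint's range is limited). The gripper opens to 88 mm and grips with 3 to 60 N. Pads are 20 mm wide; open, the fingers measure 115 mm over their backs; the gripper's body (75 mm by 178 mm) begins 61 mm behind the grasp point.
Start: joints at [1.25, 0.091, 1.231, -0, 1.82, -0.057], TCP at [0.156, 0.579, 0.245] pointing down, gripper open.
Joint ranges: [-2.87, 2.87], [-0.86, 2.18], [0.17, 2.46], [-1.51, 4.65], [0.06, 2.69], [-2.65, 2.65]. Speed limits (rad/s): [2.57, 2.57, 3.01, 3.14, 3.14, 3.14].

### API

Orientations are given as [roll, pitch, yaw] about the fixed x, y, z axes, in that order (R = Rz(yaw) Ry(pitch) Rx(roll)).
In Python, from rig import arm gives the robot as it stands.
- The arm moves only by the tool arm_command, never from a script. Its argument "series" is a list of rows, each a list of 6 numbers: the shift along the tool's x, y, z in m, then the turn, a rotation vector about the tool's x, y, z in degrees. A call has 1 to 10 rows; each row is the pose to reach, as a shift and turn from the pose commanded when the call began, along the tool's axes at that moment; what a row does not reach only later rows make up. A row lasts 1/8 s, in which the tool goes at most 62.5 mm and 10.7 degrees, less where a joint would pass 70% of its speed; a pose out of reach is approached as far as the arm can. A call with a gripper value outside its range is refused whole. "grip" is the opening, from 0 (shut) to 1 (fully open), set as the call begins (left out, the last holds). The fingers move at their own pace and stop on an object; "squeeze" is the grip in N (left out, the last holds). Time passes only in rows, so rows that repeat a pose let the fingers close. It gives the time, the measured TCP pose, the force and the opening at its end, in the units of the state.
- arm.get_obs(): the state, without advancing time (a new reading comes with each control period).
- arm.grab_frame(name): name is "scene" or "top" or "wrist"; returns a dict with "image" (400x640x3 uint8, red, green, blue), "mtx" (3x3 intrinsics, pixels), "rvec" (rotation vector, rad) and "tvec" (3), from world to camera coordinates, as OpenCV has them; the wrist camera has in their place "T_tool_cam" (4x4, takes a point from camera to tool coordinates, whose origin is the TCP and whose axes are the tool frame's). Camera axes: x right, y down, z forward; pixel columns grow to the right and rows downward; lengths in m; the calibration is good to about 2 mm. A picture is of the moment at which its call begins: read the wrist's pose just before it. There is no depth.
- arm.hand_in(): hands the job in, once; it reports no verdict.
The state is a dict: "clock": time; "qpos": joint angles; "qd": joint speeds; "joint_efforts": joint torques, N m; "ee_pos": TCP position; "ee_rot": TCP orientation; "wrist_force": force on the tool from outside, world axes, zero at the start; "moment": the same for the moment, N m; "gripper_width": finger opening in m.
Only numpy, scipy, OpenCV 4.12 (cv2) and the standard library are available. Lean on these libraries where they do the work, as an engineer would, in place of code of your own. Each camera call takes 0.05 s, during which the arm holds its last target.

### The job

Lock up the stock drawer: push it fully shut, swing the padlock's open shackle round until its free leg stands over the hole in the steel lug, and press the shackle down until it clicks and stays home. Leave the things on the desk where they stand.

Things in the scene. Friction and masses are not known exactly. Their poses are not given: they have to be found in the camera images.
- cabinet: Grey steel two-drawer desk cabinet, fixed to the desk, 300 wide (its y), 220 deep (its x), 280 high. Origin: centre of its underside. Its x points from its front to its back, y to the left as seen facing its front, z up. Its front face lies 110 mm from the origin towards -x and rises to 280 mm, so above the padlock there are only 24 mm between shackle and face.
- drawer_face (a point): Middle of the outer face of the lower drawer's front (288 wide, 97 high, its edges at 12 and 109 mm height); moves with the drawer. The point's axes are the cabinet's.
- drawer_handle_mid (a point): Middle of the drawer's round bar handle (11 mm thick, 90 long, level, standing 35 mm out of the front, 75 mm high), 70 mm right of the drawer's middle (cabinet -y); moves with the drawer.
- drawer (a joint): Lower drawer: 0 = fully shut (face flush with the cabinet's), grows in m as it comes out towards the cabinet's -x; up to 0.14. Slides stiffly with about 3 N and stays where it is left. The padlock sits on it and moves with it; the steel lug stays on the cabinet.
- shackle (a joint): How far the shackle is pressed down, in m: 0 = sprung up (open), 0.020 = home, a solid stop. A spring lifts it; pressing takes up to about 13 N, and past some 17 mm the hidden pawl snaps it home and holds it. Let go earlier and it springs up. It goes down only with the free leg over the hole: otherwise the leg's end lands on the lug or the lock's body.
- shackle_swing (a joint): Turn of the shackle about its captive (left) leg, a vertical axis, in rad: 0 = shut position, a stop, free leg over its hole and shackle in the plane parallel to the cabinet's front, 24 mm before it; grows as the free leg swings out to the front (cabinet -x), 1.57 = straight out. Stays where it is left; under 2 N moves it.
- shackle_top (a point): Crown of the padlock's shackle, a bright steel bow of 12 mm round bar, 54 wide over its legs, legs 42 mm apart between centres. The point is on the top surface at mid-span, 175 mm high when up and 155 when home.
- shackle_toe (a point): Rounded lower end of the shackle's free leg; the leg is straight for 27 mm above this point. When up it is 4 mm above the lug's top and swings clear of it.
- toe_hole (a point): Mouth of the hole for the free leg in the top of the padlock's body, 110 mm high, 24 mm before the drawer's face, 34 mm left (cabinet +y) of its middle. The body, laminated steel, 70 wide, 32 deep, 55 high, is strapped to the drawer's front, its middle 21 mm left of this hole, the captive leg 42 mm left. The cabinet's lug, a 5 mm plate 36 wide with an 18 mm hole, comes over it, 112 to 117 mm high, when the drawer is shut.
- booklets_mid (a point): Stack of shrink-wrapped booklets, 210 by 148, 56 high; its centre. To be left alone.
- pen_cup_mid (a point): Black cup of green pens, 80 across, cup 95 high, pens to 150; centre of the cup half-way up. To be left alone.
- tape_mid (a point): Black desk tape dispenser, 150 long, 55 wide, 90 high; its centre, 35 mm up. To be left alone.

How it is judged:
By the outcome, as a careful person would: the job done as asked, in the order asked, and still so for the second after the job is handed in, with the robot touching nothing.
It also fails if it takes over 51 s, if anything falls off the work surface, if the arm or the gripper's body presses on something with over 40 N, if the wrist force passes 120 N, or if a joint passes its speed limit or range.

## Working session

There is one attempt and no reset: what is moved stays moved. The work goes in short steps, Python scripts to look and compute and a tool call to move; the robot and the scene stay as the last step left them, time stands still between calls to the robot, and variables do not carry over. Pictures are saved under pics/ and viewed, and the job is handed in when it is done.

Besides the shell and the picture viewer there is one more tool, called after "Request:" by a JSON object that holds its "name" and its "arguments". arm_command: Moves the arm, as the interface text tells. Its arguments: {"type":"object","properties":{"series":{"type":"array","items":{"type":"array","items":{"type":"number"}}},"grip":{"type":"number"},"squeeze":{"type":"number"}},"required":["series"]}

```bash
mkdir -p pics; ls
cat > h.py <<'E'
import numpy as np,cv2
from rig import arm
from scipy.spatial.transform import Rotation as R
def snap(name,fn):
    f=arm.grab_frame(name); cv2.imwrite(fn,f["image"][:,:,::-1]); return f
def cam(f):
    Rm=cv2.Rodrigues(np.array(f["rvec"],float))[0]; t=np.array(f["tvec"],float).ravel()
    return Rm,t,np.array(f["mtx"],float)
def ray(f,uv):
    Rm,t,K=cam(f); d=Rm.T@np.linalg.inv(K)@np.array([*uv,1.]); return -Rm.T@t,d
def onz(f,uv,z):
    o,d=ray(f,uv); return o+d*(z-o[2])/d[2]
def proj(f,p):
    return cv2.projectPoints(np.atleast_2d(np.array(p,float)),np.array(f["rvec"],float),np.array(f["tvec"],float),np.array(f["mtx"],float),None)[0].reshape(-1,2)
E
python3 - <<'E'
from h import *
import pickle
d={}
for n in("scene","top","wrist"):
    d[n]=snap(n,f"pics/{n}0.png")
pickle.dump(d,open("f0.pkl","wb"))
o=arm.get_obs();print(o)
for n in("scene","top"):
    print(n,ray(d[n],(320,200)),d[n]["mtx"][0])
E
```

```text
pics
{'clock': 0.15, 'qpos': array([ 1.25027859e+00,  9.17209996e-02,  1.23159581e+00, -3.67955200e-06,
        1.81976889e+00, -5.67027364e-02]), 'qd': array([ 0.00045857, -0.00019171, -0.00481038, -0.00148898, -0.00088856,
       -0.00016496]), 'joint_efforts': array([ 1.12920607e-03, -4.47046602e+01, -4.06907845e+01,  6.97913580e-02,
        2.75097659e-02, -1.07026024e-04]), 'ee_pos': array([0.15640809, 0.57907261, 0.24375317]), 'ee_rot': array([-1.62510969,  1.56930328, -1.88892559]), 'wrist_force': array([-0.22081049, -0.61563221, -0.38203976]), 'moment': array([-0.00155447,  0.07064743,  0.03812687]), 'gripper_width': 0.08796670564668851}
scene (array([-0.20655206, -0.45901168,  1.22525738]), array([ 0.54068633,  0.30034935, -0.78594043])) [474.23057036   0.         319.52349869]
top (array([ 0.32212551, -0.00350305,  1.33421854]), array([ 0.20608179,  0.0040758 , -0.97852784])) [412.54972387   0.         320.18964357]
```

View pics/scene0.png

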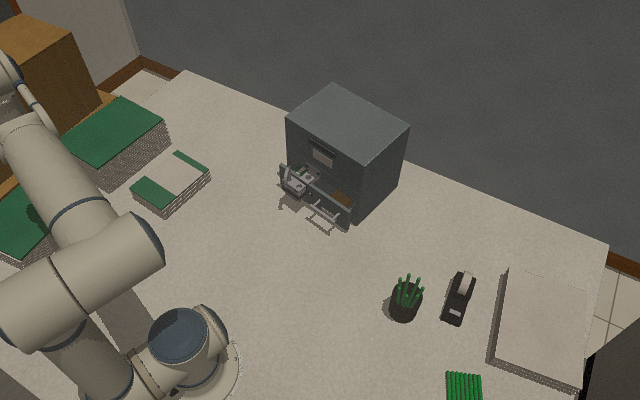

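View pics/top0.png

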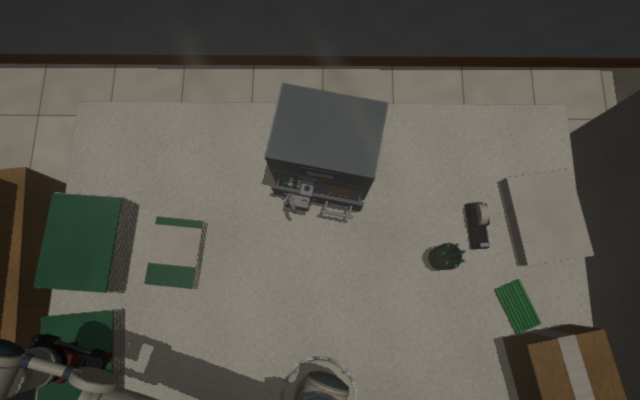

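View pics/wrist0.png

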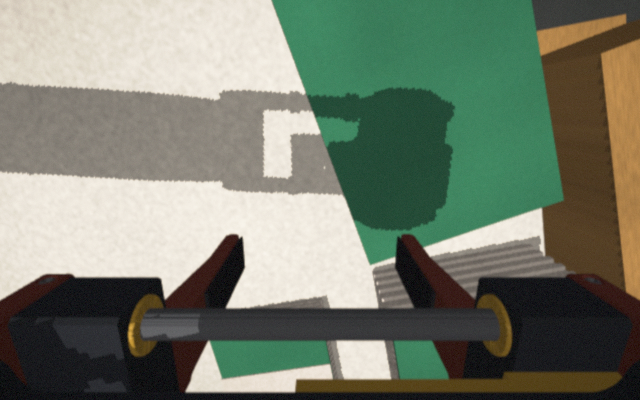

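Run:
```python
import cv2
a=cv2.imread("pics/scene0.png")[70:245,250:430];cv2.imwrite("pics/s0z.png",cv2.convertScaleAbs(cv2.resize(a,None,fx=3.4,fy=3.4,interpolation=cv2.INTER_CUBIC),alpha=1.5,beta=20))
a=cv2.imread("pics/top0.png")[75:225,255:395];cv2.imwrite("pics/t0z.png",cv2.convertScaleAbs(cv2.resize(a,None,fx=4,fy=4,interpolation=cv2.INTER_CUBIC),alpha=1.6,beta=20))
```

```text
(no output)
```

View pics/s0z.png

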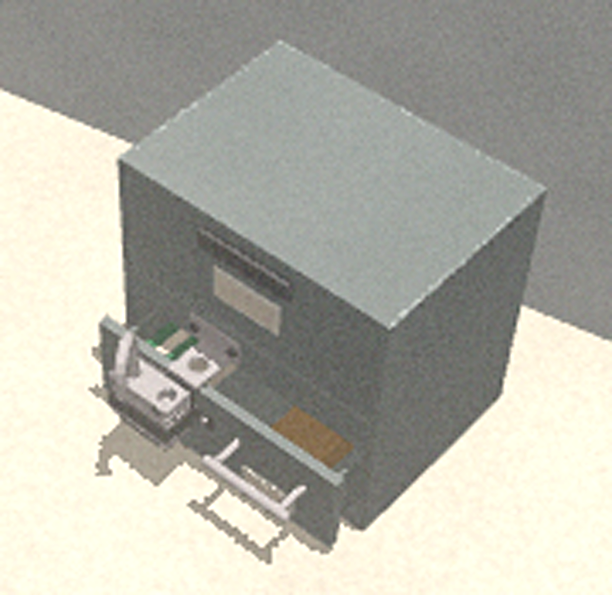

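View pics/t0z.png

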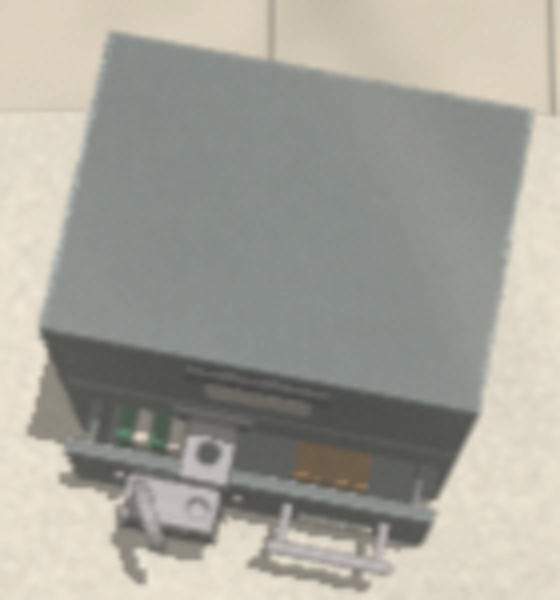

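```bash
cat > geo.py <<'E'
from h import *
import pickle
from scipy.optimize import least_squares
d=pickle.load(open("f0.pkl","rb"))
T=np.array([(110,32),(42,328),(477,412),(530,110)])/4+[255,75]
S=np.array([(280,42),(120,160),(390,327),(545,188)])/3.4+[250,70]
C=np.array([(.11,.15,.28),(-.11,.15,.28),(-.11,-.15,.28),(.11,-.15,.28)])
def W(p,c): 
    c=np.atleast_2d(c);return np.c_[c[:,:2]@np.array([[np.cos(p[2]),np.sin(p[2])],[-np.sin(p[2]),np.cos(p[2])]])+p[:2],c[:,2]]
r=least_squares(lambda p:np.r_[(proj(d["top"],W(p,C))-T).ravel(),(proj(d["scene"],W(p,C))-S).ravel()],[.65,0,-.2])
E
python3 - <<'E'
from geo import *
print(r.x,r.fun.round(1))
for n,uvs in(("top",T),("scene",S)):
  for u in uvs: print(n,onz(d[n],u,.28).round(4))
p=r.x
def inc(w): 
    c,s=np.cos(p[2]),np.sin(p[2]); v=w[:2]-p[:2]; return np.array([c*v[0]+s*v[1],-s*v[0]+c*v[1],w[2]])
t=lambda a,b:np.array([a/4+255,b/4+75]); s=lambda a,b:np.array([a/3.4+250,b/3.4+70])
print("hole",inc(onz(d["top"],t(199,506),.11)),inc(onz(d["scene"],s(166,396),.11)))
print("drawer top front edge",inc(onz(d["top"],t(67,452),.109)),inc(onz(d["top"],t(433,520),.109)),inc(onz(d["scene"],s(103,320),.109)),inc(onz(d["scene"],s(342,480),.109)))
print("handle",inc(onz(d["top"],t(331,556),.08)),inc(onz(d["scene"],s(245,478),.08)))
print("shackle crown ends top",inc(onz(d["top"],t(137,490),.17)),inc(onz(d["top"],t(156,540),.17)))
for q in(.04,.05,.06,.07,.08,.09,.1):
  P=W(p,[[-.11-q-.024,.034,.11],[-.11-q,.144,.109],[-.11-q-.035,-.07,.08]])
  print(q,((proj(d["top"],P)-[255,75])*4).round(),((proj(d["scene"],P)-[250,70])*3.4).round())
E
```

```text
[ 0.74004389 -0.01726935 -0.18725849] [-0.6 -0.3 -1.2  0.1  0.9  0.2  1.1 -0.3 -0.1 -0.6 -1.  -0.6  0.2  0.7
  0.7 -0.1]
top [0.8752 0.1079 0.28  ]
top [0.6603 0.1474 0.28  ]
top [ 0.6047 -0.1418  0.28  ]
top [ 0.8193 -0.1821  0.28  ]
scene [0.8734 0.1079 0.28  ]
scene [0.6593 0.1465 0.28  ]
scene [ 0.6061 -0.1425  0.28  ]
scene [ 0.8189 -0.1836  0.28  ]
hole [-0.17434529  0.03316017  0.11      ] [-0.17678461  0.03421659  0.11      ]
drawer top front edge [-0.1525054   0.14063174  0.109     ] [-0.15032665 -0.14265006  0.109     ] [-0.14734653  0.14143797  0.109     ] [-0.14428568 -0.14276326  0.109     ]
handle [-0.18726836 -0.07227842  0.08      ] [-0.1817213  -0.06488121  0.08      ]
shackle crown ends top [-0.18319872  0.07468399  0.17      ] [-0.21644225  0.05361043  0.17      ]
0.04 [[198. 505.]
 [ 63. 448.]
 [329. 553.]] [[168. 394.]
 [ 99. 320.]
 [247. 483.]]
0.05 [[195. 518.]
 [ 61. 461.]
 [326. 565.]] [[161. 401.]
 [ 92. 326.]
 [240. 490.]]
0.06 [[193. 531.]
 [ 58. 473.]
 [324. 578.]] [[153. 407.]
 [ 84. 332.]
 [232. 497.]]
0.07 [[190. 544.]
 [ 55. 486.]
 [321. 590.]] [[145. 414.]
 [ 76. 338.]
 [225. 504.]]
0.08 [[187. 556.]
 [ 52. 498.]
 [319. 603.]] [[138. 420.]
 [ 69. 344.]
 [217. 511.]]
0.09 [[185. 569.]
 [ 49. 511.]
 [316. 616.]] [[130. 427.]
 [ 61. 350.]
 [209. 518.]]
0.1 [[182. 582.]
 [ 46. 524.]
 [314. 628.]] [[122. 433.]
 [ 53. 356.]
 [202. 525.]]
```

```bash
cat >> geo.py <<'E'
P=r.x
def cab(w):
    c,s=np.cos(P[2]),np.sin(P[2]); v=np.asarray(w)[:2]-P[:2]; return np.array([c*v[0]+s*v[1],-s*v[0]+c*v[1],w[2]])
def state():
    o=arm.get_obs(); M=R.from_euler("xyz",o["ee_rot"]).as_matrix(); return o,np.array(o["ee_pos"]),M
def target(tipc,th,flip):
    Z=R.from_euler("z",P[2]).as_matrix()
    x=np.array([np.sin(th),0,-np.cos(th)]); y=np.array([0,1.,0])*flip; z=np.cross(x,y)
    M=Z@np.c_[x,y,z]; tip=W(P,tipc)[0]; return tip-.022*M[:,0],M
def plan(tipc,th,flip=1):
    o,p,M=state(); t,N=target(tipc,th,flip)
    print("t",o["clock"],"tipcab",cab(p+.022*M[:,0]).round(4),"F",o["wrist_force"].round(1))
    print("shift mm",(M.T@(t-p)*1000).round(1),"rot deg",np.degrees(R.from_matrix(M.T@N).as_rotvec()).round(2))
def axes():
    o,p,M=state(); Z=R.from_euler("z",P[2]).as_matrix(); print("cab axes in tool (rows x,y,z):\n",(M.T@Z).T.round(4)); return o
E
python3 - <<'E'
from geo import *
o,p,M=state();print(M.round(3));print(d["wrist"]["T_tool_cam"])
for f in(1,-1):plan([-.27,-.07,.25],np.radians(30),f)
E
```

```text
[[-0.     0.261  0.965]
 [-0.001  0.965 -0.261]
 [-1.    -0.001 -0.   ]]
[[-9.04813572e-04 -2.82659505e-01  9.59219884e-01 -1.41085079e-01]
 [ 9.99999315e-01  4.56377095e-04  1.07776360e-03  4.89049943e-04]
 [-7.42406110e-04  9.59220202e-01  2.82658898e-01 -7.82952158e-02]
 [ 0.00000000e+00  0.00000000e+00  0.00000000e+00  1.00000000e+00]]
t 0.15 tipcab [-0.6845  0.4772  0.2218] F [-0.2 -0.6 -0.4]
shift mm [ -24.6 -514.8  444.1] rot deg [ -4.26 -29.99   1.23]
t 0.15 tipcab [-0.6845  0.4772  0.2218] F [-0.2 -0.6 -0.4]
shift mm [ -24.6 -514.8  444.1] rot deg [169.78   1.87  45.51]
```

Request:
{"name": "arm_command", "arguments": {"series": [[-0.025, -0.515, 0.444, -4.26, -30, 1.23], [-0.025, -0.515, 0.444, -4.26, -30, 1.23], [-0.025, -0.515, 0.444, -4.26, -30, 1.23], [-0.025, -0.515, 0.444, -4.26, -30, 1.23], [-0.025, -0.515, 0.444, -4.26, -30, 1.23], [-0.025, -0.515, 0.444, -4.26, -30, 1.23], [-0.025, -0.515, 0.444, -4.26, -30, 1.23], [-0.025, -0.515, 0.444, -4.26, -30, 1.23], [-0.025, -0.515, 0.444, -4.26, -30, 1.23], [-0.025, -0.515, 0.444, -4.26, -30, 1.23]], "grip": 0, "squeeze": 10}}

```text
clock: 1.4
ee_pos: [0.4283, 0.0202, 0.268]
ee_rot: [0.003, 1.047, -0.184]
wrist_force: [0.4, 0.4, 0.7]
gripper_width: 0.0006
```

Run:
```python
from geo import *
plan([-.27,-.07,.25],np.radians(30))
```

```text
t 1.4 tipcab [-0.3022 -0.0212  0.2489] F [0.4 0.4 0.7]
shift mm [ 15.1 -48.8  28.5] rot deg [-0.03  0.03 -0.09]
```

Request:
{"name": "arm_command", "arguments": {"series": [[0.015, -0.049, 0.029, 0, 0, 0], [0.015, -0.049, 0.029, 0, 0, 0], [0.015, -0.049, 0.029, 0, 0, 0]]}}

```text
clock: 1.78
ee_pos: [0.4504, -0.0323, 0.2693]
ee_rot: [0.004, 1.048, -0.185]
wrist_force: [-0.6, 0.2, 0.2]
gripper_width: 0.0004
```

Run:
```python
from geo import *
plan([-.26,-.07,.052],np.radians(30)); axes()
o,p,M=state()
f=snap("wrist","pics/w1.png")
pickle.dump((f,p,M),open("w1.pkl","wb"))
```

```text
t 1.775 tipcab [-0.2708 -0.0687  0.2502] F [-0.6  0.2  0.2]
shift mm [177.1  -1.6 -89.6] rot deg [-0.12 -0.06 -0.05]
cab axes in tool (rows x,y,z):
 [[ 4.991e-01  1.400e-03  8.665e-01]
 [ 9.000e-04  1.000e+00 -2.200e-03]
 [-8.665e-01  1.900e-03  4.991e-01]]
```

View pics/w1.png

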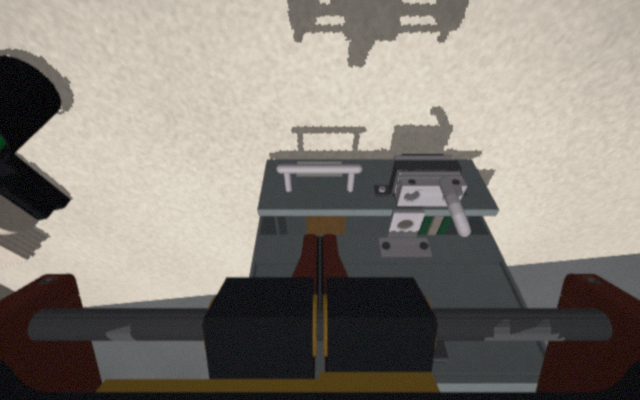

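Request:
{"name": "arm_command", "arguments": {"series": [[0.055, -0.001, -0.028, 0, 0, 0], [0.11, -0.001, -0.056, 0, 0, 0], [0.15, -0.001, -0.076, 0, 0, 0], [0.177, -0.001, -0.09, 0, 0, 0], [0.177, -0.001, -0.09, 0, 0, 0], [0.177, -0.001, -0.09, 0, 0, 0]]}}

```text
clock: 2.58
ee_pos: [0.4617, -0.0333, 0.0735]
ee_rot: [0.003, 1.045, -0.181]
wrist_force: [-0.8, -0.2, 0.1]
gripper_width: 0.0007
```

Run:
```python
from geo import *
plan([-.19,-.07,.052],np.radians(30)); axes()
snap("scene","pics/s2.png")
a=cv2.imread("pics/s2.png")[70:280,220:430];cv2.imwrite("pics/s2z.png",cv2.convertScaleAbs(cv2.resize(a,None,fx=2.8,fy=2.8,interpolation=cv2.INTER_CUBIC),alpha=1.5,beta=20))
```

```text
t 2.575 tipcab [-0.2594 -0.0675  0.0545] F [-0.8 -0.2  0.1]
shift mm [37.  -2.6 58.9] rot deg [ 0.12  0.15 -0.18]
cab axes in tool (rows x,y,z):
 [[ 0.5023 -0.0034  0.8647]
 [ 0.0031  1.      0.0021]
 [-0.8647  0.0016  0.5023]]
```

View pics/s2z.png

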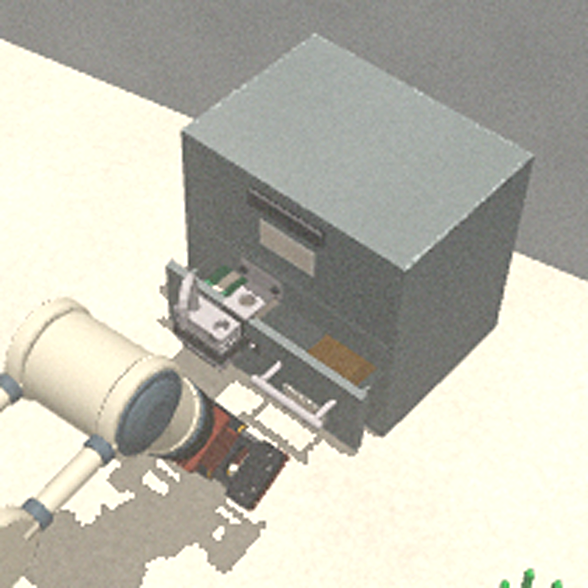

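Request:
{"name": "arm_command", "arguments": {"series": [[0.015, -0.001, 0.026, 0, 0, 0], [0.03, -0.002, 0.052, 0, 0, 0], [0.036, -0.002, 0.062, 0, 0, 0], [0.041, -0.002, 0.07, 0, 0, 0], [0.046, -0.002, 0.078, 0, 0, 0], [0.05, -0.002, 0.086, 0, 0, 0], [0.0525, -0.002, 0.09, 0, 0, 0], [0.0525, -0.002, 0.09, 0, 0, 0]]}}

```text
clock: 3.62
ee_pos: [0.5634, -0.0564, 0.0713]
ee_rot: [0.003, 1.046, -0.185]
wrist_force: [1.2, -0.7, 0.3]
gripper_width: 0.0006
```

Run:
```python
from geo import *
plan([-.148,-.07,.052],np.radians(30)); axes()
```

```text
t 3.625 tipcab [-0.1552 -0.0713  0.0522] F [ 1.2 -0.7  0.3]
shift mm [3.8 1.3 6.1] rot deg [-0.04  0.06 -0.07]
cab axes in tool (rows x,y,z):
 [[ 5.009e-01  1.000e-04  8.655e-01]
 [ 1.200e-03  1.000e+00 -8.000e-04]
 [-8.655e-01  1.400e-03  5.009e-01]]
```

Request:
{"name": "arm_command", "arguments": {"series": [[0.001, 0.0, 0.0017, 0, 0, 0], [0.002, 0.0, 0.0035, 0, 0, 0], [0.003, 0.0, 0.0052, 0, 0, 0], [0.003, 0, 0.0052, 0, 0, 0]]}}

```text
clock: 4.12
ee_pos: [0.5689, -0.0574, 0.0708]
ee_rot: [0.003, 1.047, -0.185]
wrist_force: [-0.6, 0.6, -1.4]
gripper_width: 0.0002
```

Run:
```python
from geo import *
plan([-.148,-.07,.052],np.radians(30))
f=snap("scene","pics/s3.png")
a=cv2.imread("pics/s3.png")[70:280,220:430];cv2.imwrite("pics/s3z.png",cv2.convertScaleAbs(cv2.resize(a,None,fx=2.8,fy=2.8,interpolation=cv2.INTER_CUBIC),alpha=1.5,beta=20))
```

```text
t 4.125 tipcab [-0.1496 -0.0713  0.0517] F [-0.6  0.6 -1.4]
shift mm [0.6 1.3 1.6] rot deg [-0.04  0.   -0.07]
```

View pics/s3z.png

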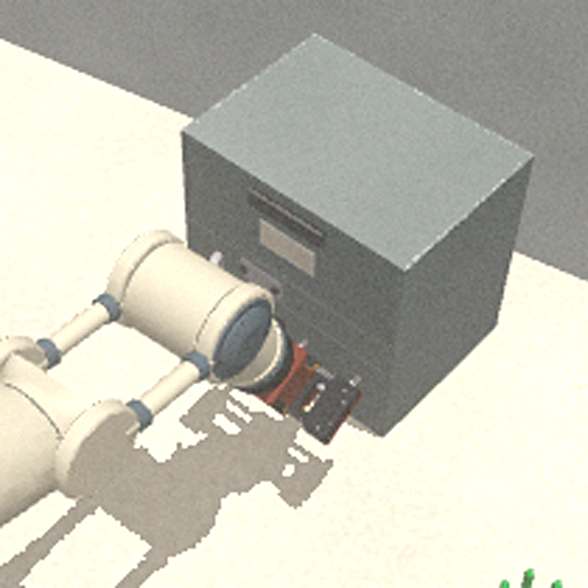

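Request:
{"name": "arm_command", "arguments": {"series": [[0.001, 0.0, 0.0017, 0, 0, 0], [0.002, 0.0, 0.0035, 0, 0, 0], [0.003, 0.0, 0.0052, 0, 0, 0], [0.003, 0, 0.0052, 0, 0, 0]]}}

```text
clock: 4.68
ee_pos: [0.5713, -0.0578, 0.0672]
ee_rot: [0.003, 1.058, -0.185]
wrist_force: [-18.0, 3.1, 2.1]
gripper_width: 0.0008
```

Run:
```python
from geo import *
plan([-.148,-.07,.052],np.radians(30))
```

```text
t 4.675 tipcab [-0.1475 -0.0712  0.048 ] F [-18.    3.1   2.1]
shift mm [-3.7  1.2  1.2] rot deg [-0.03 -0.61 -0.07]
```

Request:
{"name": "arm_command", "arguments": {"series": [[-0.015, 0.0, -0.026, 0, 0, 0], [-0.04, 0.0, -0.069, 0, 0, 0], [-0.055, 0.0, -0.095, 0, 0, 0], [-0.098, 0.0, -0.07, 0, 0, 0], [-0.141, 0.03, -0.045, 0, 0, 0], [-0.185, 0.07, -0.02, 0, 0, 0], [-0.185, 0.105, -0.02, 0, 0, 0], [-0.185, 0.105, -0.02, 0, 0, 0], [-0.185, 0.105, -0.02, 0, 0, 0]]}}

```text
clock: 5.8
ee_pos: [0.4862, 0.0646, 0.2207]
ee_rot: [0.002, 1.048, -0.185]
wrist_force: [-0.6, -0.3, -0.7]
gripper_width: 0.0004
```

Run:
```python
from geo import *
plan([-.25,.04,.2],np.radians(30)); axes()
o,p,M=state()
f=snap("wrist","pics/w4.png");pickle.dump((f,p,M),open("w4.pkl","wb"))
g=snap("top","pics/t4.png")
a=cv2.imread("pics/t4.png")[75:225,255:395];cv2.imwrite("pics/t4z.png",cv2.convertScaleAbs(cv2.resize(a,None,fx=4,fy=4,interpolation=cv2.INTER_CUBIC),alpha=1.6,beta=20))
```

```text
t 5.8 tipcab [-0.2536  0.0332  0.2017] F [-0.6 -0.3 -0.7]
shift mm [3.3 6.8 2.3] rot deg [ 0.   -0.03 -0.05]
cab axes in tool (rows x,y,z):
 [[ 4.995e-01 -5.000e-04  8.663e-01]
 [ 9.000e-04  1.000e+00  0.000e+00]
 [-8.663e-01  8.000e-04  4.995e-01]]
```

View pics/w4.png

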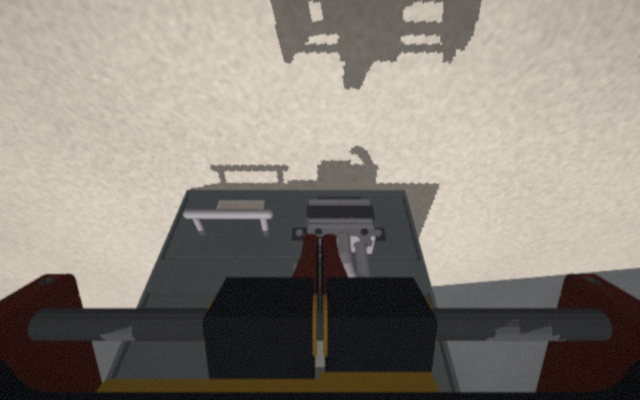

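View pics/t4z.png

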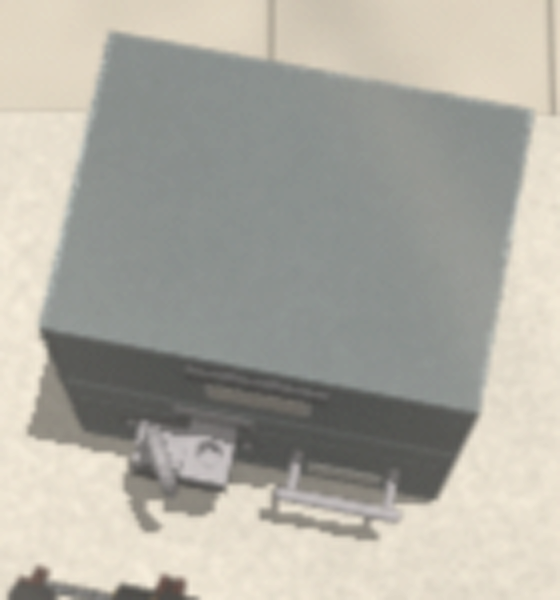

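Run:
```python
from geo import *
g=d["top"]
for a in(.8,.9,1.0,1.1,1.2):
  L=np.array([-.134,.076]);u=np.array([-np.sin(a),-np.cos(a)])
  pts=[[*(L),.15],[*(L+.021*u),.175],[*(L+.042*u),.15],[*(L+.042*u),.121]]
  print(a,np.array(pts[3]).round(3),((proj(g,W(P,pts))-[255,75])*4).round().tolist())
t=lambda a,b:np.array([a/4+255,b/4+75])
print(cab(onz(g,t(209,453),.117)))
plan([-.20,.04,.2],np.radians(30))
plan([-.20,.04,.134],np.radians(30))
```

```text
0.8 [-0.164  0.047  0.121] [[151.0, 432.0], [164.0, 447.0], [182.0, 478.0], [184.0, 487.0]]
0.9 [-0.167  0.05   0.121] [[151.0, 432.0], [162.0, 448.0], [177.0, 481.0], [179.0, 489.0]]
1.0 [-0.169  0.053  0.121] [[151.0, 432.0], [159.0, 449.0], [171.0, 483.0], [174.0, 492.0]]
1.1 [-0.171  0.057  0.121] [[151.0, 432.0], [156.0, 450.0], [166.0, 485.0], [168.0, 493.0]]
1.2 [-0.173  0.061  0.121] [[151.0, 432.0], [154.0, 451.0], [160.0, 486.0], [163.0, 495.0]]
[-0.13403975  0.03346461  0.117     ]
t 5.9 tipcab [-0.2536  0.0325  0.2016] F [ 0.5  0.2 -1.6]
shift mm [28.1  7.6 45.6] rot deg [-0.09 -0.03 -0.01]
t 5.9 tipcab [-0.2536  0.0325  0.2016] F [ 0.5  0.2 -1.6]
shift mm [85.3  7.5 12.6] rot deg [-0.09 -0.03 -0.01]
```

Request:
{"name": "arm_command", "arguments": {"series": [[0.04, 0.012, 0.004, 0, 0, 0], [0.083, 0.0235, 0.008, 0, 0, 0], [0.083, 0.0235, 0.008, 0, 0, 0], [0.083, 0.0235, 0.008, 0, 0, 0]]}}

```text
clock: 6.4
ee_pos: [0.5382, 0.0781, 0.1543]
ee_rot: [0.003, 1.047, -0.186]
wrist_force: [0.1, -0.3, 0.7]
gripper_width: 0.0006
```

Run:
```python
from geo import *
plan([-.205,.056,.134],np.radians(30)); axes()
f=snap("wrist","pics/w5.png")
```

```text
t 6.4 tipcab [-0.205   0.0562  0.1352] F [ 0.1 -0.3  0.7]
shift mm [ 1.1 -0.2 -0.6] rot deg [-0.11  0.03 -0.03]
cab axes in tool (rows x,y,z):
 [[ 5.005e-01  1.400e-03  8.657e-01]
 [ 5.000e-04  1.000e+00 -1.900e-03]
 [-8.657e-01  1.400e-03  5.005e-01]]
```

View pics/w5.png

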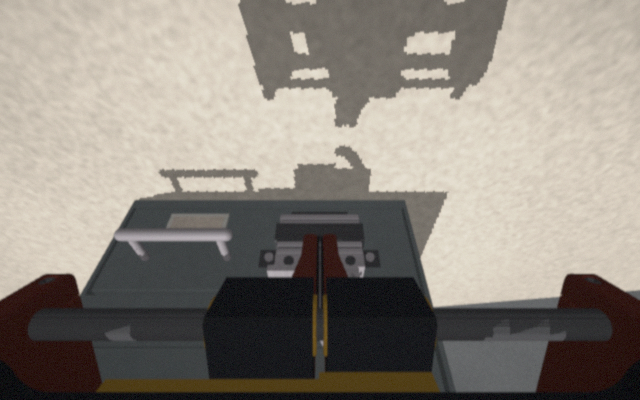

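Finger is centred in front of the free leg. Push along its arc.

Request:
{"name": "arm_command", "arguments": {"series": [[0.01, -0.001, 0.0173, 0, 0, 0], [0.0131, -0.009, 0.0227, 0, 0, 0], [0.0163, -0.0147, 0.0282, 0, 0, 0], [0.02, -0.0187, 0.0346, 0, 0, 0], [0.024, -0.0212, 0.0416, 0, 0, 0], [0.0275, -0.022, 0.0476, 0, 0, 0], [0.0275, -0.022, 0.0476, 0, 0, 0]]}}

```text
clock: 7.32
ee_pos: [0.5886, 0.0471, 0.153]
ee_rot: [0.003, 1.048, -0.185]
wrist_force: [0.1, -0.0, 0.2]
gripper_width: 0.0004
```

Run:
```python
from geo import *
plan([-.1487,.034,.134],np.radians(30)); axes()
```

```text
t 7.325 tipcab [-0.1498  0.0351  0.134 ] F [ 0.1 -0.   0.2]
shift mm [ 0.5 -1.   0.9] rot deg [-0.05 -0.02 -0.06]
cab axes in tool (rows x,y,z):
 [[ 4.997e-01  2.000e-04  8.662e-01]
 [ 1.100e-03  1.000e+00 -9.000e-04]
 [-8.662e-01  1.400e-03  4.997e-01]]
```

Request:
{"name": "arm_command", "arguments": {"series": [[0.001, -0.001, 0.0017, 0, 0, 0], [0.002, -0.001, 0.0035, 0, 0, 0], [0.002, -0.001, 0.0035, 0, 0, 0]]}}

```text
clock: 7.7
ee_pos: [0.5919, 0.0457, 0.1531]
ee_rot: [0.003, 1.048, -0.184]
wrist_force: [-1.5, 0.1, 0.7]
gripper_width: 0.0005
```

Run:
```python
from geo import *
plan([-.1487,.034,.134],np.radians(30))
g=snap("top","pics/t6.png")
a=cv2.imread("pics/t6.png")[75:225,255:395];cv2.imwrite("pics/t6z.png",cv2.convertScaleAbs(cv2.resize(a,None,fx=4,fy=4,interpolation=cv2.INTER_CUBIC),alpha=1.6,beta=20))
```

```text
t 7.7 tipcab [-0.1463  0.0343  0.1341] F [-1.5  0.1  0.7]
shift mm [-1.1 -0.3 -2.1] rot deg [-0.03 -0.04 -0.08]
```

View pics/t6z.png

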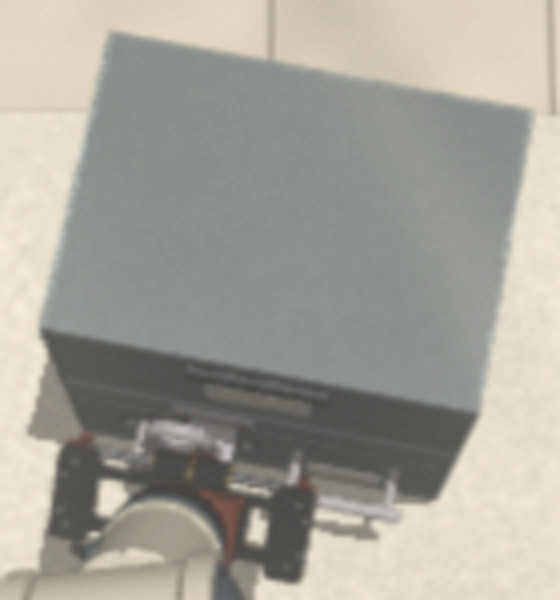

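Request:
{"name": "arm_command", "arguments": {"series": [[0.0007, 0, 0.0013, 0, 0, 0], [0.0015, 0, 0.0026, 0, 0, 0], [0.002, 0, 0.0035, 0, 0, 0], [0.002, 0, 0.0035, 0, 0, 0]]}}

```text
clock: 8.25
ee_pos: [0.594, 0.0451, 0.1517]
ee_rot: [0.002, 1.053, -0.186]
wrist_force: [-13.9, 2.6, 1.7]
gripper_width: 0.0005
```

Run:
```python
from geo import *
plan([-.1487,.034,.134],np.radians(30))
```

```text
t 8.25 tipcab [-0.1442  0.0341  0.1325] F [-13.9   2.6   1.7]
shift mm [-3.5 -0.1 -3.3] rot deg [-0.03 -0.35 -0.04]
```

Request:
{"name": "arm_command", "arguments": {"series": [[-0.01, 0, -0.017, 0, 0, 0], [-0.0225, 0, -0.039, 0, 0, 0], [-0.06, 0.01, -0.0175, 0, 0, 0], [-0.096, 0.021, 0.0035, 0, 0, 0], [-0.096, 0.021, 0.0035, 0, 0, 0], [-0.096, 0.021, 0.0035, 0, 0, 0]]}}

```text
clock: 9.0
ee_pos: [0.5557, 0.0735, 0.2379]
ee_rot: [0.002, 1.047, -0.185]
wrist_force: [-1.1, -0.2, 0.1]
gripper_width: 0.0003
```

Run:
```python
from geo import *
plan([-.136,.055,.18],np.radians(30)); axes()
o,p,M=state()
f=snap("wrist","pics/w7.png")
g=snap("top","pics/t7.png")
a=cv2.imread("pics/t7.png")[140:210,265:345];cv2.imwrite("pics/t7z.png",cv2.convertScaleAbs(cv2.resize(a,None,fx=8,fy=8,interpolation=cv2.INTER_CUBIC),alpha=1.6,beta=20))
for aa in (0,.15):
  L=np.array([-.134,.076]);u=np.array([-np.sin(aa),-np.cos(aa)])
  print(((proj(g,W(P,[[*(L),.15],[*(L+.021*u),.175],[*(L+.042*u),.15],[*(L+.042*u),.121]]))-[265,140])*8).round())
```

```text
t 9.0 tipcab [-0.187   0.0549  0.2189] F [-1.1 -0.2  0.1]
shift mm [59.2  0.1 24.8] rot deg [-0.03 -0.   -0.06]
cab axes in tool (rows x,y,z):
 [[ 5.00e-01 -1.00e-04  8.66e-01]
 [ 1.10e-03  1.00e+00 -5.00e-04]
 [-8.66e-01  1.20e-03  5.00e-01]]
[[222. 343.]
 [275. 337.]
 [334. 365.]
 [336. 383.]]
[[222. 343.]
 [272. 345.]
 [329. 381.]
 [332. 399.]]
```

View pics/t7z.png

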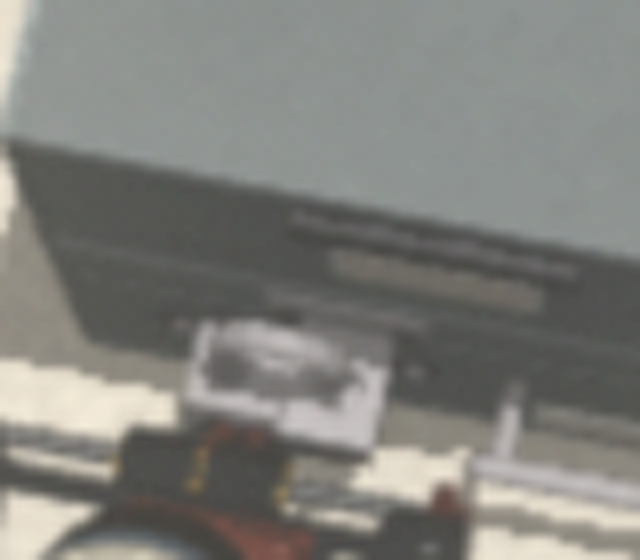

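View pics/w7.png

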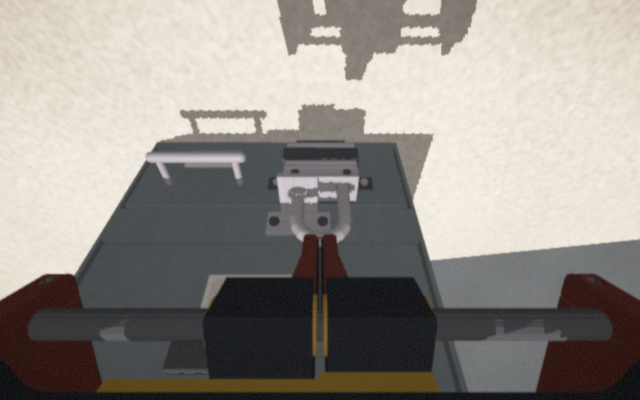

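Request:
{"name": "arm_command", "arguments": {"series": [[0.023, 0, 0.016, 0, 0, 0], [0.046, 0, 0.032, 0, 0, 0], [0.054, 0, 0.0275, 0, 0, 0], [0.059, 0, 0.0248, 0, 0, 0], [0.059, 0, 0.0248, 0, 0, 0]]}}

```text
clock: 9.72
ee_pos: [0.605, 0.0643, 0.199]
ee_rot: [0.002, 1.048, -0.185]
wrist_force: [-0.0, 0.7, -0.9]
gripper_width: 0.0008
```

Run:
```python
from geo import *
plan([-.136,.055,.175],np.radians(30)); axes()
```

```text
t 9.725 tipcab [-0.1369  0.055   0.1799] F [-0.   0.7 -0.9]
shift mm [ 4.7  0.  -1.7] rot deg [-0.02 -0.05 -0.06]
cab axes in tool (rows x,y,z):
 [[ 4.992e-01 -2.000e-04  8.665e-01]
 [ 1.100e-03  1.000e+00 -4.000e-04]
 [-8.665e-01  1.100e-03  4.992e-01]]
```

Press 10 mm down first, check.

Request:
{"name": "arm_command", "arguments": {"series": [[0.0035, 0, -0.002, 0, 0, 0], [0.006, 0, -0.0035, 0, 0, 0], [0.0087, 0, -0.005, 0, 0, 0], [0.0087, 0, -0.005, 0, 0, 0]]}}

```text
clock: 10.22
ee_pos: [0.6059, 0.0642, 0.1904]
ee_rot: [0.003, 1.046, -0.184]
wrist_force: [-2.0, -0.9, 3.7]
gripper_width: 0.0008
```

Run:
```python
from geo import *
plan([-.136,.055,.155],np.radians(30))
```

```text
t 10.225 tipcab [-0.1359  0.0551  0.1714] F [-2.  -0.9  3.7]
shift mm [14.1 -0.1 -8.3] rot deg [-0.05  0.07 -0.08]
```

Request:
{"name": "arm_command", "arguments": {"series": [[0.003, 0, -0.0017, 0, 0, 0], [0.006, 0, -0.0035, 0, 0, 0], [0.009, 0, -0.0052, 0, 0, 0], [0.012, 0, -0.007, 0, 0, 0], [0.014, 0, -0.008, 0, 0, 0], [0.014, 0, -0.008, 0, 0, 0]]}}

```text
clock: 10.98
ee_pos: [0.6059, 0.0642, 0.1737]
ee_rot: [0.003, 1.047, -0.184]
wrist_force: [-0.8, 0.6, 2.1]
gripper_width: 0.0002
```

Run:
```python
from geo import *
plan([-.136,.055,.155],np.radians(30))
```

```text
t 10.975 tipcab [-0.1359  0.0551  0.1546] F [-0.8  0.6  2.1]
shift mm [-0.4 -0.1  0.1] rot deg [-0.05  0.03 -0.08]
```

Request:
{"name": "arm_command", "arguments": {"series": [[0.0017, 0, -0.001, 0, 0, 0], [0.0035, 0, -0.002, 0, 0, 0], [0.0035, 0, -0.002, 0, 0, 0]]}}

```text
clock: 11.35
ee_pos: [0.6069, 0.0639, 0.1725]
ee_rot: [0.004, 1.043, -0.184]
wrist_force: [-4.9, -1.5, 11.2]
gripper_width: 0.0004
```

Run:
```python
from geo import *
plan([-.136,.055,.155],np.radians(30))
```

```text
t 11.35 tipcab [-0.1349  0.055   0.1535] F [-4.9 -1.5 11.2]
shift mm [-1.9 -0.  -0.1] rot deg [-0.07  0.27 -0.09]
```

Solid stop at the home height. Retreat upward, then back well clear, and look.

Request:
{"name": "arm_command", "arguments": {"series": [[-0.02, 0, 0.0115, 0, 0, 0], [-0.052, 0, 0.03, 0, 0, 0], [-0.1, 0, -0.005, 0, 0, 0], [-0.14, 0, -0.045, 0, 0, 0], [-0.17, 0, -0.09, 0, 0, 0], [-0.2, 0, -0.13, 0, 0, 0], [-0.2, 0, -0.13, 0, 0, 0], [-0.2, 0, -0.13, 0, 0, 0]]}}

```text
clock: 12.35
ee_pos: [0.3973, 0.1038, 0.277]
ee_rot: [0.002, 1.048, -0.185]
wrist_force: [0.3, -1.2, 0.3]
gripper_width: 0.0005
```

Run:
```python
from geo import *
plan([-.136,.055,.155],np.radians(30))
g=snap("top","pics/t8.png");s=snap("scene","pics/s8.png");w=snap("wrist","pics/w8.png")
a=cv2.imread("pics/t8.png")[140:210,265:345];a=cv2.resize(a,None,fx=4.9,fy=4.9,interpolation=cv2.INTER_CUBIC)
b=cv2.imread("pics/s8.png")[130:200,270:350];b=cv2.resize(b,None,fx=4.9,fy=4.9,interpolation=cv2.INTER_CUBIC)
cv2.imwrite("pics/c8.png",cv2.convertScaleAbs(cv2.hconcat([a,b]),alpha=1.6,beta=20))
```

```text
t 12.35 tipcab [-0.3483  0.0552  0.2579] F [ 0.3 -1.2  0.3]
shift mm [195.2  -0.4 132.5] rot deg [ 0.01 -0.02 -0.07]
```

View pics/c8.png

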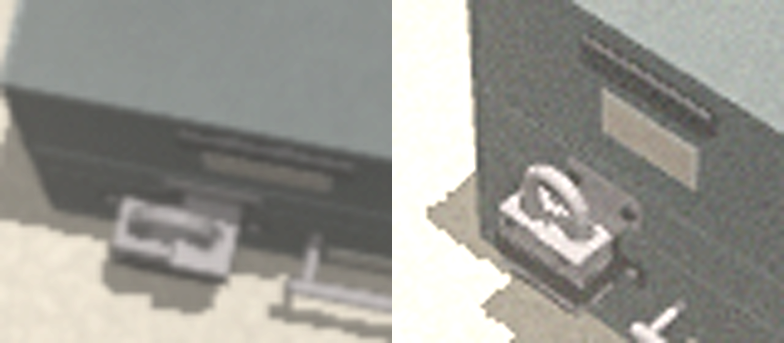

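View pics/w8.png

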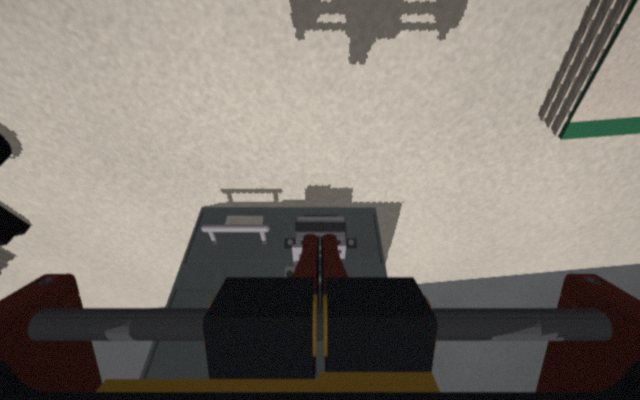

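View pics/s8.png

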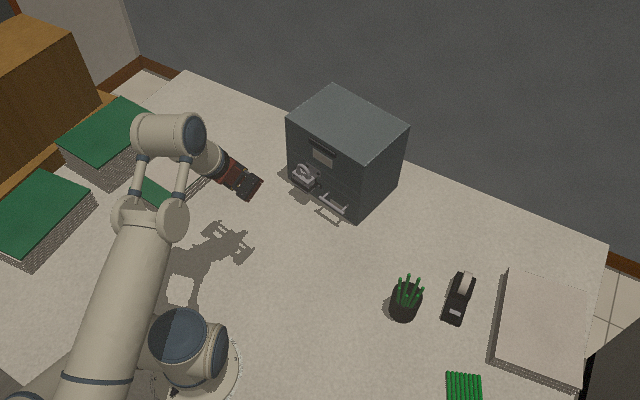

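Run:
```python
from geo import *
for z in(.155,.175): print(z,((proj(d["scene"],W(P,[[-.134,.055,z]]))-[270,130])*4.9+[392,0]).round(),((proj(d["top"],W(P,[[-.134,.055,z]]))-[265,140])*4.9).round())
```

```text
0.155 [[554. 174.]] [[170. 215.]]
0.175 [[554. 152.]] [[168. 207.]]
```

The crown in the scene crop (about 548,170) matches the home height (predicted 554,174) and not the sprung-up one (554,152). The drawer is flush and the desk items have not moved.

```bash
python3 -c "
from rig import arm
print(arm.hand_in())"
```

```text
the job is handed in; nothing more can be done
None
```

The drawer is shut and the padlock is locked; I handed the job in at about 12.5 s on the robot's clock.

- **Drawer:** I pushed it shut by the handle until it stopped solidly, at about 18 N. The pictures show it flush with the cabinet.
- **Shackle swing:** I turned the shackle in along its arc until it stopped, at about 14 N. The top view showed the free leg over the hole in the lug.
- **Locking:** I pressed the crown down about 20 mm. The force dropped to about 2 N as the shackle snapped, then rose to about 11 N against the solid stop.

After backing the arm off, the scene view put the crown at the home height (155 mm) rather than the sprung-up one (175 mm). The wrist force was near zero. The pen cup and tape dispenser looked unmoved. The arm covered part of the booklets, but it went nowhere near them.

One reading disagreed with my estimate: the finger stopped about 4 mm deeper than I predicted in the swing. I put this down to a thinner fingertip than I had assumed.

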